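# Latch the carved block into the printing bed

### The arm

A 6-joint arm with a two-finger parallel gripper is mounted at the origin on the work surface. World frame = base frame: x ahead of the robot, y to its left, z up, the work surface at z = 0. Lengths are in m, angles in rad, forces in N, time in s.
With the tool pointing down it reaches from about 0.275 to 0.725 m from the base axis. Payload 15.9 kg.
Tool frame: the origin (TCP) lies midway between the tips of the shut fingers; the grasp point (between the pads) lies 19 mm behind it (bot.grip_point_offset is the distance from the TCP to the grasp point, in m); z points along the fingers, y is the line along which they close (so a half turn about z gives the same grasp; the last joint's range is limited). The gripper opens to 85 mm and grips with 20 to 120 N. Pads are 22 mm wide; open, the fingers measure 114 mm over their backs; the gripper's body (76 mm by 85 mm) begins 54 mm behind the grasp point. The pads swing forward as they close: fully open they stand 13 mm farther back than shut.
Start: joints at [1.184, 0.213, -0.034, 1.323, 0, 1.571], TCP at [0.189, 0.463, 0.21] pointing down, gripper open.
Joint ranges: [-2.98, 2.98], [-0.74, 1.72], [-1.14, 1.35], [-2.1, 2.04], [-1.57, 1.44], [-3.14, 3.14]. Speed limits (rad/s): [1.89, 1.89, 2.39, 2.57, 3.14, 3.14].

### API

Orientations are given as [roll, pitch, yaw] about the fixed x, y, z axes, in that order (R = Rz(yaw) Ry(pitch) Rx(roll)).
In Python, from station import status, grab_frame, camera_info, ticket, look_for, silhouettes, spot_point, bot gives the robot as it stands.
- The arm moves only by the tool apply_moves, never from a script. Its arguments are lists of equal length, an entry for each row: "offset": the shift along the tool's x, y, z in m, a list of three; "rotation": the turn, a rotation vector about the tool's x, y, z in degrees, a list of three; "fingers": the opening, from 0 (shut) to 1 (fully open). In form: {"offset": [[dx, dy, dz], ...], "rotation": [[ax, ay, az], ...], "fingers": [fingers, ...]}. A call has 1 to 8 rows; each row is the pose to reach, as a shift and turn from the pose commanded when the call began, along the tool's axes at that moment; what a row does not reach only later rows make up. A row lasts 1/8 s, in which the tool goes at most 62.5 mm and 10.7 degrees, less where a joint would pass 70% of its speed; a pose out of reach is approached as far as the arm can. A call with a gripper value outside its range is refused whole. The fingers move at their own pace and stop on an object; the grip force is fixed at half the most. Time passes only in rows, so rows that repeat a pose let the fingers close. It gives the time, the measured TCP pose, the force, the opening and the grip force at its end, in the units of the state.
- status.state(): the state, without advancing time (a new reading comes with each control period).
- grab_frame(name): name is "scene" or "side" or "wrist"; returns the picture (400x640x3 uint8, red, green, blue); there is no depth.
- camera_info(name): a dict with "intrinsics" (3x3 intrinsics, pixels), "distortion" ([k1, k2, p1, p2, k3] as OpenCV has them; the pictures are not rectified), "rvec" (rotation vector, rad) and "tvec" (3), from world to camera coordinates, as OpenCV has them; the wrist camera has in their place "tool_from_camera" (4x4, takes a point from camera to tool coordinates, whose origin is the TCP and whose axes are the flange's). Camera axes: x right, y down, z forward; pixel columns grow to the right and rows downward; lengths in m; the calibration is good to about 2 mm. A picture is of the moment at which its call begins: read the wrist's pose just before it. camera_info takes no time and is no camera call.
- ticket.job_done(): hands the job in; it is judged then, once.
Trained networks look in the newest picture that a camera, given by its name, has taken for a name from the list of things; names that differ only in an ending like _2 or _b are one class to them, and where a whole thing is asked for, a point or a joint stands for the part that bears it (a point fixed in the world has none). Each returns a list of dicts, best first, with "confidence" (0 to 1); they miss things now and then, are a little off and sometimes report something else, mostly with a low value. They report only what shows in the picture. A call takes as long as a camera call. They do not tell look-alikes from the thing itself.
- look_for(label, camera): "box" ([left, top, right, bottom] in pixels, round what is visible of it).
- silhouettes(label, camera): "mask" (400x640 bool, what is visible of it) and "box" ([left, top, right, bottom] in pixels, round what is visible of it).
- spot_point(label, camera): "position" ([row, column] in pixels: a listed point, or the origin of a listed thing).
The state is a dict: "time_s": time; "joint_positions": joint angles; "qd": joint speeds; "joint_efforts": joint torques, N m; "ee_pos": TCP position; "tcp_rot": TCP orientation; "contact_force": force on the tool from outside, world axes, zero at the start; "moment": the same for the moment, N m; "grip_width": finger opening in m; "gripper_force": force on a finger pad.
Only numpy, scipy, OpenCV 4.12 (cv2) and the standard library are available. Lean on these libraries where they do the work, as an engineer would, in place of code of your own. Each camera call takes 0.05 s, during which the arm holds its last target. There are 200 camera calls.

### The job

Latch the carved woodblock down for printing: press the three steel latches on the far edge of the printing bed fully home, one after the other, first the one with the wide bar across its end, then the one with the round disc, and last the plain narrow tongue. Only push with the fingertips: pick nothing up, and leave the block in its bed and the rubbing pad, the cup and the jar where they are. Finish clear of everything.

Things in the scene. Friction and masses are not known exactly. Their poses are not given: they have to be found in the camera images.
- bed: The fixed printing bed, a pale wooden board 270 (x) by 420 (y) by 12 mm. Origin at the centre of its underside, on the table; x points away from the robot (turned up to 0.3 rad about z), y to the left, z up. A fence 30 mm high stands on its near (-x) edge, its top at z = 42 mm; low stops run round the other sides of the block. The three latches stand on its far edge, hinges on the bed's x = +110 mm, 100 to 140 mm apart along y, in any order.
- block: The loose carved woodblock, 200 (x) by 350 (y) by 25 mm, about 1 kg, lying in the bed with its top at z = 37 mm. Origin at the centre of its underside, 12 mm above the table.
- bar_latch (a joint): Steel latch arm on the far (+x) edge of the bed. Stiff by friction, no spring: about 4 N straight down on the pad moves it and it stays where left. Value in rad: 0 = raised highest, 0.55 = fully home at a hard stop (arm level, 2 mm above the block); above 0.5 counts as home. Starts between 0 and 0.15. T-shaped: a bar 80 mm (bed's y) by 18 mm across its 14 mm wide arm.
- bar_latch_pad (a point): Centre of the upper face of the wide bar, where it crosses the arm (80 by 18 mm), 60 mm from the hinge; the hinge axis runs along the bed's y, on the bed's +x side of the pad and level with the pad's home position, at z = 45 mm. The pad is 6 mm thick. Raised at joint value q it stands 60*sin(0.55-q) mm above z = 45 mm, and as it is pressed down it swings on its arc a little towards the bed's -x. 
- disc_latch (a joint): Steel latch arm on the far (+x) edge of the bed. Stiff by friction, no spring: about 4 N straight down on the pad moves it and it stays where left. Value in rad: 0 = raised highest, 0.55 = fully home at a hard stop (arm level, 2 mm above the block); above 0.5 counts as home. Starts between 0 and 0.15. This one ends in a round disc of 44 mm diameter.
- disc_latch_pad (a point): Centre of the upper face of the round disc (44 mm diameter), 60 mm from the hinge; the hinge axis runs along the bed's y, on the bed's +x side of the pad and level with the pad's home position, at z = 45 mm. The pad is 6 mm thick. Raised at joint value q it stands 60*sin(0.55-q) mm above z = 45 mm, and as it is pressed down it swings on its arc a little towards the bed's -x. 
- tongue_latch (a joint): Steel latch arm on the far (+x) edge of the bed. Stiff by friction, no spring: about 4 N straight down on the pad moves it and it stays where left. Value in rad: 0 = raised highest, 0.55 = fully home at a hard stop (arm level, 2 mm above the block); above 0.5 counts as home. Starts between 0 and 0.15. This one is a plain straight tongue 14 mm wide with no wider end.
- tongue_latch_pad (a point): Centre of the upper face of the tongue's end (14 mm wide; the tongue ends 9 mm beyond this point), 60 mm from the hinge; the hinge axis runs along the bed's y, on the bed's +x side of the pad and level with the pad's home position, at z = 45 mm. The pad is 6 mm thick. Raised at joint value q it stands 60*sin(0.55-q) mm above z = 45 mm, and as it is pressed down it swings on its arc a little towards the bed's -x. 
- baren_center (a point): Bystander: the round rubbing pad (baren), straw-coloured disc of 108 mm diameter with a bridge handle on top, 32 mm high over all, lying loose on the near half of the block, its top at z = 69 mm. The point is its centre, 16 mm above the block.
- cup_center (a point): Bystander: a white ceramic cup, rim radius 38 mm, 68 mm high, loose on the table to the left of the bed. The point is its centre, half-way up.
- jar_center (a point): Bystander: a closed amber glass jar with a wooden cap, radius 30 mm, 85 mm high, loose on the table to the right of the bed. The point is its centre, half-way up.
Mind the look-alikes: they are no part of the job. Of the things shaped like the part that bears jar_center, the amber glass one is meant.

How it is judged:
On the way, in this order (a step that is already met when the one before it is completed fails the run):
1. the wide bar latch is pressed fully home (value of joint bar_latch above 0.5 rad), for 0.1 s.
2. the round disc latch is pressed fully home (value of joint disc_latch above 0.5 rad), for 0.1 s.
3. the plain narrow tongue latch is pressed fully home (value of joint tongue_latch above 0.5 rad), for 0.1 s.
At the end, for the whole second after the job is handed in: All three latches are home (joint value above 0.50 of 0.55 rad), pressed in the order bar, disc, tongue; the block is within 10 mm, and rubbing pad, cup and jar within 20 mm, of where they started, none tipped (value of joint each of bar_latch, disc_latch, tongue_latch above 0.5 rad and distance of block from where it was at the start of the episode below 0.01 m and distance of each of baren_center, cup_center, jar_center from where it was at the start of the episode below 0.02 m and angle between each of baren_center, cup_center, jar_center's own z axis and vertical below 0.3 rad); the robot touches nothing.
It fails at once if a later latch is pressed down (joint value above 0.35) before its turn ((value of joint disc_latch above 0.35 rad and not (value of joint bar_latch above 0.5 rad)) or (value of joint tongue_latch above 0.35 rad and not (value of joint disc_latch above 0.5 rad))).
It fails at once if the woodblock is lifted or shifted by more than 10 mm (distance of block from where it was at the start of the episode above 0.01 m).
It fails at once if the rubbing pad, the cup or the jar is picked up, tipped or moved by more than 20 mm (distance of any of baren_center, cup_center, jar_center from where it was at the start of the episode above 0.02 m or angle between any of baren_center, cup_center, jar_center's own z axis and vertical above 0.3 rad).
It also fails if it takes over 42 s, if anything falls off the work surface, if the arm or the gripper's body presses on something with over 40 N, if the wrist force passes 120 N, or if a joint passes its speed limit or range.

## Working session

There is one attempt and no reset: what is moved stays moved. The work goes in short steps, Python scripts to look and compute and a tool call to move; the robot and the scene stay as the last step left them, time stands still between calls to the robot, and variables do not carry over. Pictures are saved under pics/ and viewed, at most 12 in all, crops included, and the job is handed in when it is done.

Besides the shell and the picture viewer there is one more tool, called after "Emit:" by a JSON object that holds its "op" and its "data". apply_moves: Moves the arm, as the interface text tells. Its arguments: {"type":"object","properties":{"offset":{"type":"array","items":{"type":"array","items":{"type":"number"}}},"rotation":{"type":"array","items":{"type":"array","items":{"type":"number"}}},"fingers":{"type":"array","items":{"type":"number"}}},"required":["offset","rotation","fingers"]}

```bash
mkdir -p pics
cat > h.py <<'E'
import numpy as np, cv2
from station import *
from scipy.spatial.transform import Rotation as R
def cam(n):
    c=camera_info(n); return np.array(c["intrinsics"]),np.array(c["distortion"]),np.array(c["rvec"]),np.array(c["tvec"]).reshape(3)
def ray(n,px):
    K,D,r,t=cam(n); u=cv2.undistortPoints(np.array([[px]],float),K,D)[0,0]
    M=cv2.Rodrigues(r)[0]; o=-M.T@t; d=M.T@np.array([u[0],u[1],1]); return o,d/np.linalg.norm(d)
def at_z(n,px,z):
    o,d=ray(n,px); return o+d*(z-o[2])/d[2]
def proj(n,P):
    K,D,r,t=cam(n); return cv2.projectPoints(np.array(P,float).reshape(-1,1,3),r,t,K,D)[0][:,0]
def tri(pa,pb,a="scene",b="side"):
    o1,d1=ray(a,pa);o2,d2=ray(b,pb)
    s=np.linalg.lstsq(np.c_[d1,-d2],o2-o1,rcond=None)[0]
    p,q=o1+s[0]*d1,o2+s[1]*d2; return (p+q)/2,np.linalg.norm(p-q)
E
python3 - <<'E'
from h import *
for n in ["scene","side"]:
    im=grab_frame(n); cv2.imwrite(f"pics/{n}0.png",im[:,:,::-1])
names=["bar_latch_pad","disc_latch_pad","tongue_latch_pad","baren_center","cup_center","jar_center","bed","block"]
for l in names:
    p={}
    for n in ["scene","side"]:
        d=spot_point(l,n); p[n]=[(round(x["confidence"],2),np.round(x["position"],1).tolist()) for x in d[:3]]
    print(l,p)
    if p["scene"] and p["side"]: print("   ",*tri(p["scene"][0][1][::-1],p["side"][0][1][::-1]))
s=status.state();print(s["ee_pos"],s["tcp_rot"],s["time_s"])
E
```

```text
bar_latch_pad {'scene': [(0.79, [170.0, 262.2]), (0.35, [232.0, 408.4])], 'side': [(0.51, [233.1, 350.5])]}
    [ 0.49812918 -0.16785531  0.07872977] 0.005736125360788844
disc_latch_pad {'scene': [(0.78, [205.6, 332.0])], 'side': [(0.46, [187.4, 311.2]), (0.2, [207.7, 331.6])]}
    [0.50462754 0.0569794  0.07715613] 0.00669977426507918
tongue_latch_pad {'scene': [(0.41, [182.9, 295.8])], 'side': [(0.49, [206.3, 331.6])]}
    [ 0.50006909 -0.06172177  0.08874151] 0.003204946844917932
baren_center {'scene': [(0.91, [148.1, 296.1])], 'side': []}
cup_center {'scene': [(0.64, [181.3, 311.8]), (0.56, [229.8, 406.5])], 'side': [(0.82, [174.9, 275.2])]}
    [0.44194743 0.00822142 0.13206798] 0.11166124339401184
jar_center {'scene': [(0.9, [119.5, 247.5]), (0.83, [144.6, 226.1]), (0.7, [173.3, 204.3])], 'side': [(0.78, [324.6, 319.0]), (0.74, [297.7, 377.9]), (0.73, [281.9, 419.3])]}
    [ 0.33708271 -0.33804018  0.04446935] 0.0016592280337517336
bed {'scene': [(0.63, [185.4, 310.9]), (0.23, [205.8, 333.8])], 'side': [(0.42, [237.5, 300.1])]}
    [ 0.42888623 -0.04919735  0.00627233] 0.012472191085845328
block {'scene': [(0.9, [183.3, 313.4])], 'side': [(0.92, [238.7, 301.3])]}
    [ 0.42527175 -0.0494245   0.00653399] 0.0006727192212929663
[0.18858498 0.46304417 0.21011646] [-3.14158174e+00 -2.49029769e-05  2.75479820e+00] 0.9
```

View pics/scene0.png

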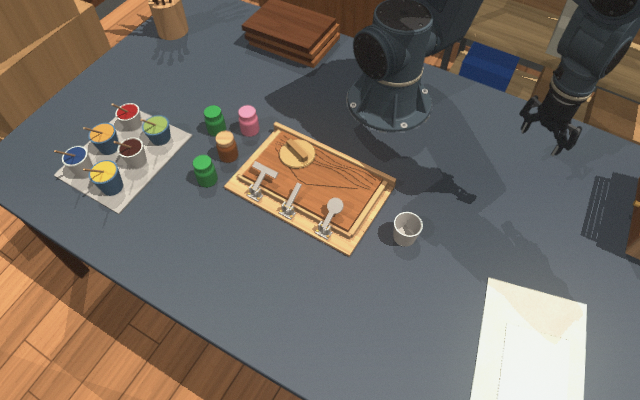

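View pics/side0.png

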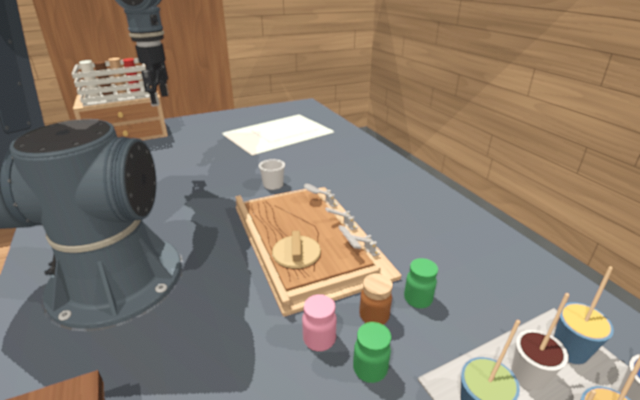

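Scene view: bar latch at about (262,170), tongue (295,185), disc (334,206). Side view: the same order, (350,233), (332,208), (311,187). The amber jar is at (227,146) in scene. The networks agree with the pictures, so next I get the bed yaw from the block mask and check the residuals.

Run:
```python
from h import *
for n in ["scene","side"]:
    grab_frame(n); m=silhouettes("block",n)[0]["mask"].astype(np.uint8)
    c=max(cv2.findContours(m,0,1)[0],key=len)[:,0]
    P=np.array([at_z(n,p,0.037)[:2] for p in c]).astype(np.float32)
    print(n,cv2.minAreaRect(P*1000))
for l,z in [("cup_center",.034),("jar_center",.0425)]:
    print(l,[ (round(x["confidence"],2),at_z("side",x["position"][::-1],z).round(3)) for x in spot_point(l,"side")])
b=at_z("scene",(296,148),.053);print("baren",b)
s=status.state();Rt=R.from_euler("xyz",s["tcp_rot"]);print(Rt.inv().apply(np.array([.47,-.06,.25])-s["ee_pos"]),camera_info("wrist")["tool_from_camera"])
```

```text
scene ((425.7315673828125, -53.79307556152344), (354.10211181640625, 213.36495971679688), 87.63749694824219)
side ((424.4804382324219, -54.13752746582031), (364.6876525878906, 205.43605041503906), 87.30602264404297)
cup_center [(0.79, array([0.467, 0.238, 0.034]))]
jar_center [(0.9, array([ 0.569, -0.325,  0.042])), (0.83, array([ 0.387, -0.427,  0.042])), (0.72, array([ 0.464, -0.321,  0.042])), (0.72, array([ 0.338, -0.331,  0.042])), (0.29, array([ 0.523, -0.01 ,  0.042]))]
baren [ 0.3677813  -0.14085287  0.053     ]
[-0.45790801 -0.37825492 -0.03989143] [[ 1.91827165e-04 -9.57596888e-01 -2.88111372e-01  7.28972722e-02]
 [ 9.99999971e-01  1.42322164e-04  1.92772320e-04 -6.11380478e-04]
 [-1.43593540e-04 -2.88111401e-01  9.57596888e-01 -1.63182903e-01]
 [ 0.00000000e+00  0.00000000e+00  0.00000000e+00  1.00000000e+00]]
```

Emit:
{"op": "apply_moves", "data": {"offset": [[-0.06,-0.05,-0.01],[-0.11,-0.1,-0.02],[-0.17,-0.14,-0.03],[-0.22,-0.19,-0.04],[-0.28,-0.24,-0.04],[-0.34,-0.29,-0.04],[-0.4,-0.335,-0.04],[-0.458,-0.378,-0.04]], "rotation": [[0,0,-3],[0,0,-6],[0,0,-9],[0,0,-12],[0,0,-15],[0,0,-18],[0,0,-19.7],[0,0,-19.7]], "fingers": [0,0,0,0,0,0,0,0]}}

```text
time_s: 2.2
ee_pos: [0.4222, 0.0217, 0.2499]
tcp_rot: [3.141, 0.001, 3.099]
contact_force: [0.9, 1.7, 1.0]
grip_width: -0.0002
gripper_force: 0.0
```

Emit:
{"op": "apply_moves", "data": {"offset": [[0,0,0],[0,0,0],[0,0,0],[0,0,0]], "rotation": [[0,0,0],[0,0,0],[0,0,0],[0,0,0]], "fingers": [0,0,0,0]}}

```text
time_s: 2.7
ee_pos: [0.4212, 0.0248, 0.2497]
tcp_rot: [3.141, 0.0, 3.101]
contact_force: [0.4, 0.3, 0.4]
grip_width: -0.0
gripper_force: 0.0
```

```bash
cat >> h.py <<'E'
def wcam(s):
    c=camera_info("wrist"); T=np.eye(4);T[:3,:3]=R.from_euler("xyz",s["tcp_rot"]).as_matrix();T[:3,3]=s["ee_pos"]
    return np.array(c["intrinsics"]),np.array(c["distortion"]),T@np.array(c["tool_from_camera"])
def wat_z(s,px,z):
    K,D,T=wcam(s); u=cv2.undistortPoints(np.array([[px]],float),K,D)[0,0]
    d=T[:3,:3]@np.array([u[0],u[1],1]); o=T[:3,3]; return o+d*(z-o[2])/d[2]
def rel(s,p): return R.from_euler("xyz",s["tcp_rot"]).inv().apply(np.array(p)-s["ee_pos"])
E
python3 - <<'E'
from h import *
s=status.state(); im=grab_frame("wrist"); cv2.imwrite("pics/w0.png",im[:,:,::-1])
for l in ["bar_latch_pad","disc_latch_pad","tongue_latch_pad","block"]:
    print(l,[(round(x["confidence"],2),np.round(x["position"]),wat_z(s,x["position"][::-1],.012 if l=="block" else .074).round(4)) for x in spot_point(l,"wrist")[:2]])
E
```

```text
bar_latch_pad [(0.59, array([236., 168.]), array([ 0.4894, -0.1624,  0.074 ])), (0.38, array([141., 187.]), array([ 0.3771, -0.1208,  0.074 ]))]
disc_latch_pad [(0.93, array([238., 351.]), array([0.5019, 0.0599, 0.074 ]))]
tongue_latch_pad [(0.98, array([242., 256.]), array([ 0.5018, -0.0562,  0.074 ]))]
block [(0.81, array([171., 259.]), array([ 0.4258, -0.0575,  0.012 ]))]
```

View pics/w0.png

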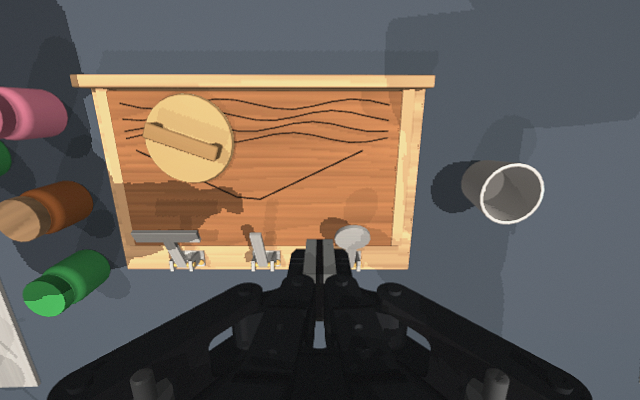

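Wrist view (top is toward the robot): bar at (166,237), tongue (257,245), disc (352,238), hinges at row ~262, bed far edge at row ~269, fence outer edge at row ~75. I check the bed frame with these edges.

Run:
```python
from h import *
s=status.state()
for nm,px,z in [("far L",(130,269),.012),("far R",(408,269),.012),("fence outer L",(71,75),.042),("fence outer R",(435,76),.042),("fence inner L",(73,87),.042),("fence innerR",(434,87),.042),("bar hinge",(186,262),.045),("tongue hinge",(262,262),.045),("disc hinge",(350,262),.045),("bar mid",(166,237),.074),("bar near edge",(166,233),.076),("disc c",(351,238),.074),("disc near",(351,226),.076),("tongue near end",(256,234),.08)]:
    print(nm,wat_z(s,px,z).round(4))
im=grab_frame("wrist");c=im[215:285,120:390];cv2.imwrite("pics/w1.png",cv2.resize(c,None,fx=2.9,fy=2.9,interpolation=2)[:,:,::-1])
```

```text
far L [ 0.5661 -0.2646  0.012 ]
far R [0.5835 0.149  0.012 ]
fence outer L [ 0.3004 -0.255   0.042 ]
fence outer R [0.3191 0.1602 0.042 ]
fence inner L [ 0.3133 -0.2563  0.042 ]
fence innerR [0.3309 0.1598 0.042 ]
bar hinge [ 0.5408 -0.1623  0.045 ]
tongue hinge [ 0.5451 -0.0593  0.045 ]
disc hinge [0.5501 0.0599 0.045 ]
bar mid [ 0.4909 -0.166   0.074 ]
bar near edge [ 0.4848 -0.1639  0.076 ]
disc c [0.5017 0.0589 0.074 ]
disc near [0.4852 0.0589 0.076 ]
tongue near end [ 0.489  -0.0547  0.08  ]
```

View pics/w1.png

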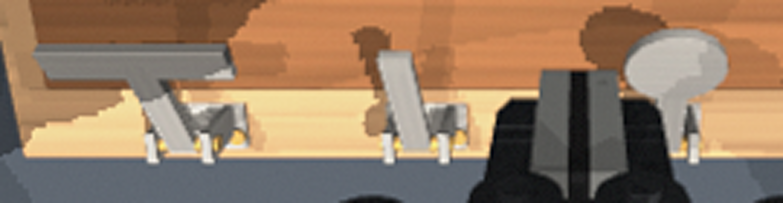

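Bed centre comes out near (0.4425,-0.052), yaw -0.042; the block sits against the fence. That puts the press points at bar (0.491,-0.166), disc (0.500,0.058) and tongue (0.495,-0.058). I go above the bar now.

Emit:
{"op": "apply_moves", "data": {"offset": [[-0.02,-0.05,0.01],[-0.04,-0.1,0.04],[-0.06,-0.15,0.07],[-0.078,-0.188,0.1],[-0.078,-0.188,0.14],[-0.078,-0.188,0.15],[-0.078,-0.188,0.15],[-0.078,-0.188,0.15]], "rotation": [[0,0,0],[0,0,0],[0,0,0],[0,0,0],[0,0,0],[0,0,0],[0,0,0],[0,0,0]], "fingers": [0,0,0,0,0,0,0,0]}}

```text
time_s: 4.0
ee_pos: [0.4923, -0.1672, 0.1012]
tcp_rot: [-3.141, 0.002, 3.099]
contact_force: [-0.4, -0.2, -0.7]
grip_width: 0.0001
gripper_force: 0.0
```

Run:
```python
from h import *
s=status.state(); im=grab_frame("wrist");print(s["ee_pos"],rel(s,[.491,-.166,.05]))
sd=grab_frame("side")
a=cv2.resize(im[120:320,200:440],(480,400));b=cv2.resize(sd[150:290,250:430],(320,249));b=np.vstack([b,np.zeros((151,320,3),np.uint8)])
cv2.imwrite("pics/w2.png",np.hstack([a,b])[:,:,::-1])
```

```text
[ 0.49227896 -0.16724516  0.10120704] [0.00144351 0.00122338 0.05120319]
```

View pics/w2.png

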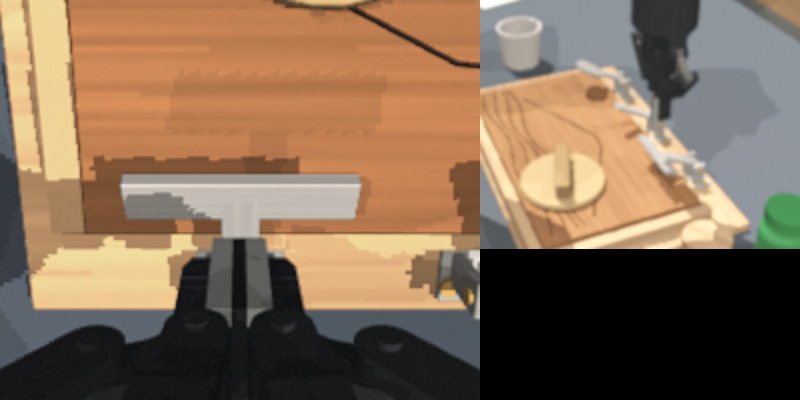

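The bar is centred under the fingertips (wrist crop (240,200)). I press down and watch the force.

Emit:
{"op": "apply_moves", "data": {"offset": [[0,0,0.015],[0,0,0.025],[0,0,0.033],[0,0,0.041],[0,0,0.047],[0,0,0.052],[0,0,0.054],[0,0,0.054]], "rotation": [[0,0,0],[0,0,0],[0,0,0],[0,0,0],[0,0,0],[0,0,0],[0,0,0],[0,0,0]], "fingers": [0,0,0,0,0,0,0,0]}}

```text
time_s: 5.1
ee_pos: [0.4914, -0.1674, 0.0455]
tcp_rot: [3.142, 0.0, 3.099]
contact_force: [0.4, 0.6, -0.3]
grip_width: 0.0003
gripper_force: 0.0
```

Emit:
{"op": "apply_moves", "data": {"offset": [[0,0,0.001],[0,0,0.002],[0,0,0.002]], "rotation": [[0,0,0],[0,0,0],[0,0,0]], "fingers": [0,0,0]}}

```text
time_s: 5.48
ee_pos: [0.4914, -0.1674, 0.0436]
tcp_rot: [-3.142, 0.0, 3.099]
contact_force: [-0.5, -0.5, 2.4]
grip_width: -0.0002
gripper_force: 0.9
```

Run:
```python
from h import *
im=grab_frame("wrist");sd=grab_frame("side")
a=cv2.resize(im[120:320,200:440],(480,400));b=cv2.resize(sd[150:290,250:430],(320,249));b=np.vstack([b,np.zeros((151,320,3),np.uint8)])
cv2.imwrite("pics/w3.png",np.hstack([a,b])[:,:,::-1])
```

```text
(no output)
```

View pics/w3.png

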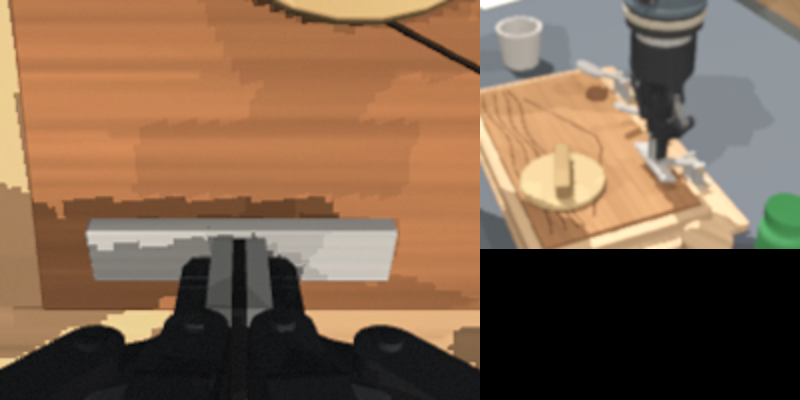

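The bar is now level over the block under the tips (crop (240,250)). I press a little more to feel the hard stop.

Emit:
{"op": "apply_moves", "data": {"offset": [[0,0,0.001],[0,0,0.001]], "rotation": [[0,0,0],[0,0,0]], "fingers": [0,0]}}

```text
time_s: 5.82
ee_pos: [0.4914, -0.1674, 0.0425]
tcp_rot: [-3.142, 0.0, 3.099]
contact_force: [-0.7, -0.0, 2.2]
grip_width: 0.0001
gripper_force: 0.8
```

Emit:
{"op": "apply_moves", "data": {"offset": [[0,0,0.001],[0,0,0.002],[0,0,0.002]], "rotation": [[0,0,0],[0,0,0],[0,0,0]], "fingers": [0,0,0]}}

```text
time_s: 6.2
ee_pos: [0.4913, -0.1674, 0.0404]
tcp_rot: [3.142, -0.0, 3.099]
contact_force: [-0.6, 0.3, 1.8]
grip_width: 0.0
gripper_force: 0.6
```

Run:
```python
from h import *
s=status.state();im=grab_frame("wrist");sd=grab_frame("side")
print(s["ee_pos"],s["contact_force"],s["joint_efforts"])
K,D,T=wcam(s);print(K[0,0],T[:3,3])
iT=np.linalg.inv(T)
for p in [s["ee_pos"],[.479,-.166,.045],[.497,-.166,.045],[.487,-.206,.045],[.487,-.126,.045]]:
    q=iT[:3,:3]@np.array(p)+iT[:3,3];print(cv2.projectPoints(q.reshape(1,1,3),np.zeros(3),np.zeros(3),K,D)[0].ravel().round(1))
a=cv2.resize(im[200:300,220:420],(800,400),interpolation=2)[:,:480];b=cv2.resize(sd[195:265,320:400],(320,280),interpolation=2);b=np.vstack([b,np.zeros((120,320,3),np.uint8)])
cv2.imwrite("pics/w4.png",np.hstack([a,b])[:,:,::-1])
m=silhouettes("bar_latch","wrist");print([(x["box"],x["confidence"]) for x in m[:2]])
```

```text
[ 0.49127155 -0.1673739   0.04040215] [-0.64821892  0.34899091  1.79748207] [ 1.62992952e-01 -7.46097851e+01  4.30777466e+01 -2.60354904e-01
  1.01098353e-01  1.40156673e-03]
302.3656528520783 [ 0.41818967 -0.16505077  0.20359841]
[320.4 238. ]
[322.  221.2]
[323.2 250.3]
[252.4 237.1]
[393.1 231.5]
[([242.4, 224.8, 399.2, 325.5], 0.77)]
```

View pics/w4.png

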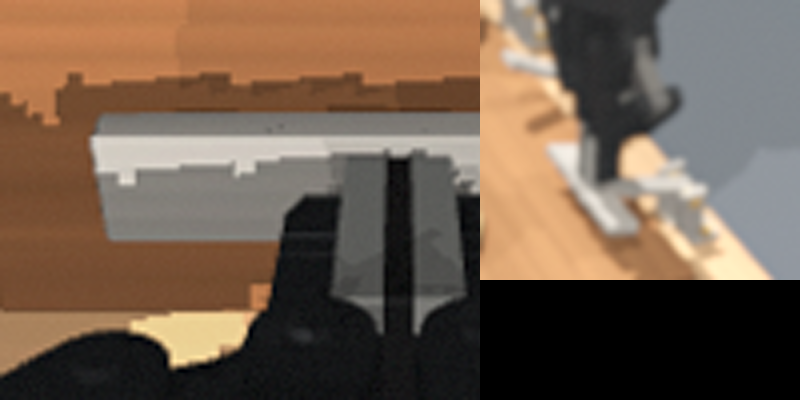

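The tips sit on the bar. By its apparent width (about 156 px) the bar still stands above home and the force is only the friction load, so the true contact point is higher than the TCP reading. I press on in small steps until the force climbs.

Emit:
{"op": "apply_moves", "data": {"offset": [[0,0,0.001],[0,0,0.002],[0,0,0.003],[0,0,0.004],[0,0,0.004]], "rotation": [[0,0,0],[0,0,0],[0,0,0],[0,0,0],[0,0,0]], "fingers": [0,0,0,0,0]}}

```text
time_s: 6.98
ee_pos: [0.4913, -0.1674, 0.0364]
tcp_rot: [3.142, -0.0, 3.099]
contact_force: [-0.7, 0.2, 1.0]
grip_width: 0.0002
gripper_force: 0.5
```

```bash
cat > fit.py <<'E'
from h import *
# bar pose from wrist mask: fit q from front/rear edge widths
s=status.state();im=grab_frame("wrist")
K,D,T=wcam(s);iT=np.linalg.inv(T)
m=silhouettes("bar_latch","wrist")[0]["mask"]
rows=np.arange(215,275,3)
for r in rows:
    c=np.where(m[r])[0]
    if len(c): print(r,c.min(),c.max(),end=' | ')
print()
yaw=-.042;C=np.array([.4425,-.052]);ex=np.array([np.cos(yaw),np.sin(yaw)]);ey=np.array([-ex[1],ex[0]])
for q in [.15,.25,.35,.45,.55]:
    a=.55-q;o=[]
    for rr,t,yy in [(69,0,-40),(69,0,40),(51,0,-40),(51,0,40),(69,-6,-40)]:
        xb=.110-(rr*np.cos(a)-t*np.sin(a)*-1*-1)/1000; z=.045+(rr*np.sin(a)+t*np.cos(a))/1000
        P=C+ex*xb+ey*(yy/1000-.1125); v=iT[:3,:3]@np.array([*P,z])+iT[:3,3]
        o.append(cv2.projectPoints(v.reshape(1,1,3),np.zeros(3),np.zeros(3),K,D)[0].ravel().round().astype(int).tolist())
    print(q,o)
print(s["ee_pos"])
E
python3 fit.py
```

```text
227 245 396 | 230 243 397 | 233 243 398 | 236 243 398 | 239 243 397 | 242 244 397 | 245 245 396 | 248 245 396 | 251 246 396 | 254 246 396 | 257 246 396 | 260 374 393 | 
0.15 [[237, 255], [408, 255], [243, 278], [401, 278], [239, 246]]
0.25 [[240, 245], [404, 244], [245, 270], [399, 270], [242, 236]]
0.35 [[243, 236], [401, 236], [247, 264], [397, 263], [245, 229]]
0.45 [[246, 229], [398, 229], [249, 258], [395, 258], [248, 223]]
0.55 [[249, 223], [395, 223], [251, 253], [393, 253], [251, 219]]
[ 0.49132128 -0.16737352  0.03643754]
```

The fit gives q≈0.38: the bar travels with the tool, and contact lies about 19 mm behind the TCP. Home should come near TCP z≈0.026, so I keep going under force watch.

Emit:
{"op": "apply_moves", "data": {"offset": [[0,0,0.001],[0,0,0.002],[0,0,0.003],[0,0,0.004],[0,0,0.005],[0,0,0.005]], "rotation": [[0,0,0],[0,0,0],[0,0,0],[0,0,0],[0,0,0],[0,0,0]], "fingers": [0,0,0,0,0,0]}}

```text
time_s: 7.82
ee_pos: [0.4913, -0.1674, 0.0314]
tcp_rot: [3.142, -0.0, 3.099]
contact_force: [-0.6, 0.0, 0.5]
grip_width: 0.0
gripper_force: 0.4
```

```bash
python3 fit.py
```

```text
227 245 395 | 230 244 397 | 233 243 397 | 236 243 397 | 239 244 397 | 242 244 396 | 245 245 396 | 248 245 396 | 251 245 395 | 254 246 395 | 257 247 394 | 260 256 368 | 
0.15 [[234, 260], [411, 260], [241, 284], [404, 284], [237, 250]]
0.25 [[237, 249], [407, 249], [243, 276], [402, 275], [240, 241]]
0.35 [[240, 240], [404, 240], [245, 268], [399, 268], [243, 233]]
0.45 [[244, 232], [400, 232], [247, 262], [397, 262], [246, 227]]
0.55 [[247, 227], [397, 227], [249, 257], [395, 257], [249, 223]]
[ 0.49133096 -0.16738031  0.03142899]
```

Emit:
{"op": "apply_moves", "data": {"offset": [[0,0,0.001],[0,0,0.002],[0,0,0.003],[0,0,0.003]], "rotation": [[0,0,0],[0,0,0],[0,0,0],[0,0,0]], "fingers": [0,0,0,0]}}

```text
time_s: 8.43
ee_pos: [0.4913, -0.1674, 0.0284]
tcp_rot: [3.142, -0.0, 3.099]
contact_force: [-0.3, -0.1, 1.3]
grip_width: -0.0001
gripper_force: 0.2
```

Emit:
{"op": "apply_moves", "data": {"offset": [[0,0,0.001],[0,0,0.002],[0,0,0.002]], "rotation": [[0,0,0],[0,0,0],[0,0,0]], "fingers": [0,0,0]}}

```text
time_s: 8.8
ee_pos: [0.4914, -0.1674, 0.0264]
tcp_rot: [3.142, -0.0, 3.099]
contact_force: [-0.6, 0.4, 0.5]
grip_width: -0.0
gripper_force: 0.1
```

Emit:
{"op": "apply_moves", "data": {"offset": [[0,0,0.001],[0,0,0.002],[0,0,0.002]], "rotation": [[0,0,0],[0,0,0],[0,0,0]], "fingers": [0,0,0]}}

```text
time_s: 9.18
ee_pos: [0.4914, -0.1674, 0.0244]
tcp_rot: [3.142, -0.0, 3.099]
contact_force: [0.1, -0.6, 0.7]
grip_width: 0.0002
gripper_force: 0.0
```

```bash
python3 fit.py
python3 - <<'E'
from h import *
im=grab_frame("wrist");sd=grab_frame("side");sc=grab_frame("scene")
a=cv2.resize(im[180:320,200:440],(480,280),interpolation=2);b=cv2.resize(sd[195:265,320:400],(320,280),interpolation=2)
c=cv2.resize(sc[140:215,220:300],(320,300),interpolation=2);c=np.hstack([c,np.zeros((300,480,3),np.uint8)])
cv2.imwrite("pics/w5.png",np.vstack([np.hstack([a,b]),c])[:,:,::-1])
E
```

```text
224 281 379 | 227 244 396 | 230 243 397 | 233 243 397 | 236 244 397 | 239 244 397 | 242 244 397 | 245 243 397 | 248 244 397 | 251 245 396 | 254 245 396 | 257 245 396 | 
0.15 [[230, 268], [416, 268], [237, 292], [408, 292], [233, 257]]
0.25 [[233, 256], [412, 256], [239, 283], [405, 283], [236, 247]]
0.35 [[237, 246], [408, 246], [241, 275], [403, 275], [240, 239]]
0.45 [[240, 238], [404, 238], [244, 269], [400, 269], [243, 232]]
0.55 [[244, 232], [401, 232], [246, 263], [398, 263], [246, 227]]
[ 0.49138034 -0.16741023  0.0244368 ]
```

View pics/w5.png

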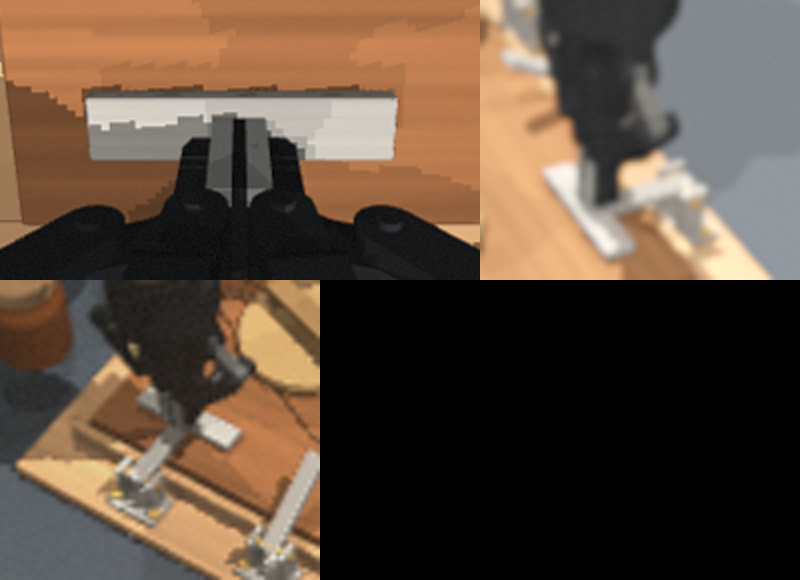

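The bar now looks almost level and close to the block (thin front face and shadow in the wrist crop). The stop has not shown in the force yet, so I continue in 1–2 mm steps.

Emit:
{"op": "apply_moves", "data": {"offset": [[0,0,0.001],[0,0,0.002]], "rotation": [[0,0,0],[0,0,0]], "fingers": [0,0]}}

```text
time_s: 9.68
ee_pos: [0.4915, -0.1675, 0.0235]
tcp_rot: [-3.141, 0.001, 3.099]
contact_force: [-11.3, 2.7, 33.9]
grip_width: -0.0
gripper_force: 16.9
```

That is the hard stop (34 N), at TCP z≈0.0235: the bar is home. I lift straight up and cross over to the disc.

Emit:
{"op": "apply_moves", "data": {"offset": [[0,0,-0.02],[0,0,-0.06],[0,0,-0.1],[0,0.06,-0.1],[0,0.12,-0.1],[0,0.18,-0.1],[0,0.226,-0.1],[0,0.226,-0.1]], "rotation": [[0,0,0],[0,0,0],[0,0,0],[0,0,0],[0,0,0],[0,0,0],[0,0,0],[0,0,0]], "fingers": [0,0,0,0,0,0,0,0]}}

```text
time_s: 10.68
ee_pos: [0.501, 0.0611, 0.1224]
tcp_rot: [3.141, -0.0, 3.103]
contact_force: [0.3, -1.1, 0.6]
grip_width: 0.0003
gripper_force: 0.0
```

Run:
```python
from h import *
s=status.state(); im=grab_frame("wrist");print(s["ee_pos"],s["tcp_rot"])
print([(x["confidence"],np.round(x["position"]),rel(s,wat_z(s,x["position"][::-1],.074)).round(4)) for x in spot_point("disc_latch_pad","wrist")])
sc=grab_frame("scene")
a=cv2.resize(im[120:320,200:440],(480,400));c=cv2.resize(sc[140:240,220:300],(320,400),interpolation=2)
cv2.imwrite("pics/w6.png",np.hstack([a,c])[:,:,::-1])
```

```text
[0.50095558 0.06110264 0.12243391] [ 3.1411924e+00 -3.6118543e-05  3.1025661e+00]
[(0.67, array([214., 320.]), array([-0.0023, -0.0003,  0.0484]))]
```

View pics/w6.png

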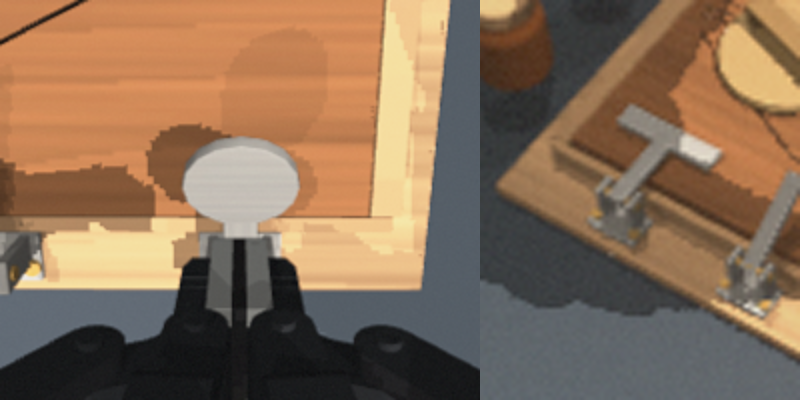

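The disc is centred under the tips (wrist crop (240,185)), and the bar lies flat in the scene crop. I press the disc.

Emit:
{"op": "apply_moves", "data": {"offset": [[0,0,0.03],[0,0,0.045],[0,0,0.055],[0,0,0.065],[0,0,0.075],[0,0,0.085],[0,0,0.093],[0,0,0.096]], "rotation": [[0,0,0],[0,0,0],[0,0,0],[0,0,0],[0,0,0],[0,0,0],[0,0,0],[0,0,0]], "fingers": [0,0,0,0,0,0,0,0]}}

```text
time_s: 11.82
ee_pos: [0.5008, 0.0584, 0.026]
tcp_rot: [-3.142, -0.001, 3.099]
contact_force: [-2.5, -0.3, 2.2]
grip_width: -0.0001
gripper_force: 1.5
```

Emit:
{"op": "apply_moves", "data": {"offset": [[0,0,0.001],[0,0,0.002]], "rotation": [[0,0,0],[0,0,0]], "fingers": [0,0]}}

```text
time_s: 12.08
ee_pos: [0.5012, 0.0584, 0.0247]
tcp_rot: [-3.142, 0.0, 3.099]
contact_force: [-2.0, -0.1, 2.4]
grip_width: -0.0
gripper_force: 1.4
```

Emit:
{"op": "apply_moves", "data": {"offset": [[0,0,0.001],[0,0,0.001]], "rotation": [[0,0,0],[0,0,0]], "fingers": [0,0]}}

```text
time_s: 12.32
ee_pos: [0.5011, 0.0584, 0.0238]
tcp_rot: [3.142, 0.0, 3.099]
contact_force: [-3.1, 0.1, 6.1]
grip_width: -0.0001
gripper_force: 3.0
```

Emit:
{"op": "apply_moves", "data": {"offset": [[0,0,0.001],[0,0,0.001]], "rotation": [[0,0,0],[0,0,0]], "fingers": [0,0]}}

```text
time_s: 12.58
ee_pos: [0.5013, 0.0585, 0.0236]
tcp_rot: [3.141, 0.001, 3.099]
contact_force: [-9.9, -0.5, 24.0]
grip_width: 0.0002
gripper_force: 11.8
```

Disc at its stop (24 N) at the same height. Next the tongue.

Emit:
{"op": "apply_moves", "data": {"offset": [[0,0,-0.02],[0,0,-0.06],[0,0,-0.1],[0,-0.04,-0.1],[0,-0.08,-0.1],[0,-0.116,-0.1],[0,-0.116,-0.1],[0,-0.116,-0.1]], "rotation": [[0,0,0],[0,0,0],[0,0,0],[0,0,0],[0,0,0],[0,0,0],[0,0,0],[0,0,0]], "fingers": [0,0,0,0,0,0,0,0]}}

```text
time_s: 13.58
ee_pos: [0.4962, -0.0573, 0.1226]
tcp_rot: [3.141, 0.0, 3.098]
contact_force: [-0.6, 0.3, -1.0]
grip_width: -0.0003
gripper_force: 0.0
```

Run:
```python
from h import *
s=status.state(); im=grab_frame("wrist");print(s["ee_pos"],s["tcp_rot"])
print([(x["confidence"],np.round(x["position"]),rel(s,wat_z(s,x["position"][::-1],.074)).round(4)) for x in spot_point("tongue_latch_pad","wrist")])
sc=grab_frame("scene")
a=cv2.resize(im[120:320,200:440],(480,400));c=cv2.resize(sc[150:250,280:360],(320,400),interpolation=2)
cv2.imwrite("pics/w7.png",np.hstack([a,c])[:,:,::-1])
```

```text
[ 0.49620099 -0.05730563  0.1225525 ] [3.14145858e+00 2.09592224e-04 3.09831286e+00]
[(0.79, array([216., 322.]), array([-0.0038,  0.001 ,  0.0486]))]
```

View pics/w7.png

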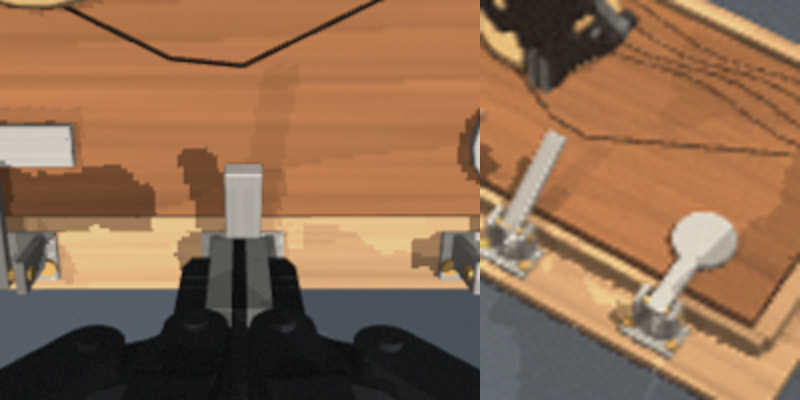

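The tongue is centred (crop (243,200)), disc and bar lie flat. I press the tongue.

Emit:
{"op": "apply_moves", "data": {"offset": [[0,0,0.03],[0,0,0.045],[0,0,0.055],[0,0,0.065],[0,0,0.075],[0,0,0.085],[0,0,0.093],[0,0,0.097]], "rotation": [[0,0,0],[0,0,0],[0,0,0],[0,0,0],[0,0,0],[0,0,0],[0,0,0],[0,0,0]], "fingers": [0,0,0,0,0,0,0,0]}}

```text
time_s: 14.72
ee_pos: [0.4958, -0.0575, 0.025]
tcp_rot: [3.142, -0.001, 3.099]
contact_force: [-1.1, -0.2, 3.7]
grip_width: -0.0
gripper_force: 1.6
```

Emit:
{"op": "apply_moves", "data": {"offset": [[0,0,0.001],[0,0,0.002]], "rotation": [[0,0,0],[0,0,0]], "fingers": [0,0]}}

```text
time_s: 14.98
ee_pos: [0.4961, -0.0575, 0.0237]
tcp_rot: [3.142, 0.0, 3.099]
contact_force: [-6.4, -0.7, 14.4]
grip_width: 0.0
gripper_force: 7.3
```

Emit:
{"op": "apply_moves", "data": {"offset": [[0,0,0.001],[0,0,0.001]], "rotation": [[0,0,0],[0,0,0]], "fingers": [0,0]}}

```text
time_s: 15.22
ee_pos: [0.4962, -0.0575, 0.0236]
tcp_rot: [-3.142, 0.001, 3.099]
contact_force: [-9.5, 1.0, 21.7]
grip_width: -0.0001
gripper_force: 11.2
```

Emit:
{"op": "apply_moves", "data": {"offset": [[0,0,-0.02],[0,0,-0.06],[0,0,-0.1],[0,0,-0.15],[0,0,-0.18],[0,0,-0.18],[0,0,-0.18],[0,0,-0.18]], "rotation": [[0,0,0],[0,0,0],[0,0,0],[0,0,0],[0,0,0],[0,0,0],[0,0,0],[0,0,0]], "fingers": [0,0,0,0,0,0,0,0]}}

```text
time_s: 16.23
ee_pos: [0.4956, -0.0574, 0.2016]
tcp_rot: [3.141, -0.002, 3.099]
contact_force: [0.1, -0.2, -0.3]
grip_width: -0.0
gripper_force: 0.0
```

Run:
```python
from h import *
s=status.state(); print(s["ee_pos"],s["contact_force"],s["time_s"])
im=grab_frame("wrist");cv2.imwrite("pics/w8.png",im[:,:,::-1])
```

```text
[ 0.49557227 -0.05742251  0.20155673] [ 0.07061088 -0.1712136  -0.30249947] 16.225
```

View pics/w8.png

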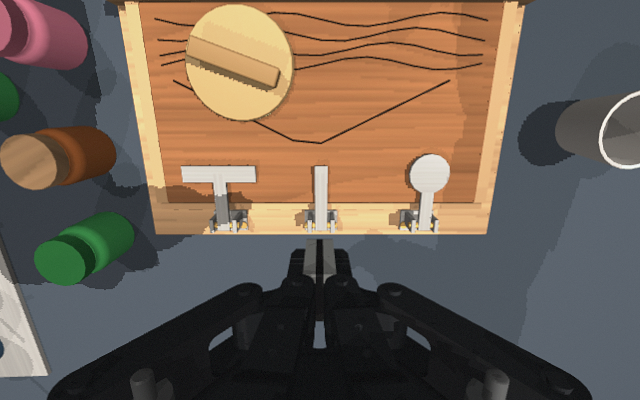

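All three latches lie flat: bar (219,175), tongue (321,190), disc (430,174). Baren, jar and cup have not moved, and the tool is clear at z=0.20.

```bash
python3 -c "
from station import *
print(ticket.job_done())"
```

```text
the job is handed in; nothing more can be done
None
```

I pressed the bar, disc and tongue latches home in that order, each to its hard stop (22–34 N). In the last wrist picture all three lay flat and the block, rubbing pad, cup and jar looked undisturbed. I lifted the tool clear at 16.2 s and handed the job in; no verdict came back.

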